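Carry the spares tray level to the open cue light

ROBOT

A 7-joint arm with a two-finger parallel gripper is mounted at the origin on the work surface. World frame = base frame: x ahead of the robot, y to its left, z up, the work surface at z = 0. Lengths are in m, angles in rad, forces in N, time in s.
With the tool pointing down it reaches from about 0.4 to 0.85 m from the base axis. Payload 10.4 kg.
Tool frame: the origin (TCP) lies at the centre of the arm's flange, where the gripper is bolted on; the fingertips stand 182 mm ahead of it and the grasp point (between the pads) lies 164 mm ahead of it; z points along the fingers, y is the line along which they close (so a half turn about z gives the same grasp; the last joint's range is limited). The gripper opens to 87 mm and grips with 3 to 60 N. Pads are 19 mm wide; open, the fingers measure 117 mm over their backs; the gripper's body (75 mm by 190 mm) begins 51 mm behind the grasp point.
Start: joints at [-1.319, 0.332, -0.065, 1.46, 0.022, 1.35, -0.088], TCP at [0.17, 0.602, 0.405] pointing down, gripper open.
Joint ranges: [-2.6, 2.6], [-0.5, 2.12], [-1.47, 1.34], [0.16, 2.42], [-1.27, 4.41], [0.06, 2.06], [-2.6, 2.6]. Speed limits (rad/s): [2.22, 2.22, 2.79, 2.79, 3.14, 3.14, 3.14].

INTERFACE

Orientations are given as a unit quaternion [x, y, z, w].
In Python, from bench import r, eyes, job gives the robot as it stands. The module is installed in compiled form; this text tells all that it offers.
- The arm moves only by the shell command python3 -m inch 'ROWS' [OPENING] [FORCE]. ROWS is JSON, a list of rows, each a list of 6 numbers: the shift along the tool's x, y, z normalised to -1 to 1, where 1 is 4 cm, then the turn, a rotation vector about the tool's x, y, z normalised to -1 to 1, where 1 is 0.12 rad. In form: [[x, y, z, wx, wy, wz], ...]. A call has exactly 5 rows; each row shifts and turns the commanded pose from where the row before left it, along the tool's axes as they then stand; what a row does not reach is not made up. A row lasts 1/12 s, in which the tool goes at most 41.7 mm and 7.16 degrees, less where a joint would pass 70% of its speed; a pose out of reach is approached as far as the arm can. A call with a number of a shift or a turn outside -1 to 1 is refused whole. A call with a gripper value outside its range is refused whole. OPENING is the gripper command: -1 is shut, 1 is fully open, values between are in proportion, set as the call begins (- or left out, the last holds). The fingers move at their own pace and stop on an object; FORCE is the grip in N (left out, the last holds). Time passes only in rows, so rows that do not move let the fingers close, or fill a call up. It gives the time, the measured TCP pose, the force, the opening and the grip force at its end, in the units of the state.
- r.read_state(): the state, without advancing time (a new reading comes with each control period).
- eyes.camera(name): name is "scene" or "top"; returns a dict with "pixels" (420x560x3 uint8, red, green, blue), "fx", "fy", "cx", "cy" (pixels), "D" ([k1, k2, p1, p2, k3] as OpenCV has them; the pictures are not rectified), "extrinsics" (4x4, takes a point from camera to world coordinates). Camera axes: x right, y down, z forward; pixel columns grow to the right and rows downward; lengths in m; the calibration is good to about 2 mm. A picture is of the moment at which its call begins. There is no depth.
- job.close_job(): hands the job in; it is judged then, once.
The state is a dict: "time": time; "joint_positions": joint angles; "joint_vel": joint speeds; "joint_torque": joint torques, N m; "ee_pos": TCP position; "eef_rot": TCP orientation; "ft_force": force on the tool from outside, world axes, zero at the start; "torque": the same for the moment, N m; "width": finger opening in m; "grip_force": force on a finger pad.
Only numpy, scipy, OpenCV 4.12 (cv2) and the standard library are available. Lean on these libraries where they do the work, as an engineer would, in place of code of your own. Each camera call takes 0.05 s, during which the arm holds its last target. There are 200 camera calls.

TASK

Take the spare lamp out of the wooden block and stand it upright, fully down, in the ring on the spares tray. Then pick the tray up by its bar handle and carry it level, so that the loose ball never leaves its pocket, to the open cue light. Finish while still holding the tray in the gripper, level and still, centred over the cue light with the tray's underside about 10 cm above the cue light's mouth; leave the bell, the penlight and the two short lamp sockets where they are.

Things in the scene. Friction and masses are not known exactly. Their poses are not given: they have to be found in the camera images.
- tray_grip (a point): Centre of the dark wooden bar handle of the spares tray, a loose dark steel tray 193 x 96 mm (x, y) with 12 mm high lips, about 0.35 kg empty. The bar is 72 mm long along the tray's x, 14 mm thick along y, 16 mm high; its centre is 85 mm above the tray's underside, over the tray's middle, on two thin posts 28 mm either side, with free space under it (floor of the tray 6 mm above its underside). Axes: x along the tray's length towards the lamp ring, z up.
- tray_lamp_seat (a point): The point on the tray where the lamp's centre lies once the lamp stands fully down in the ring: on the ring's axis, 58 mm from the tray's middle towards +x, 41 mm above the tray's floor (47 mm above its underside). The ring is a steel tube, bore 18.6 mm widening at its mouth to about 25 mm, outside up to 34 mm, 27 mm high above the tray's floor (the widening is its top 7 mm); its bottom is the tray's floor. Axes as the tray's.
- tray_pocket (a point): Centre of the loose ball when it lies in the middle of its pocket, 58 mm from the tray's middle towards -x, 20 mm above the underside. The pocket is a flat round recess, inside diameter 32 mm, with a brass rim only 3 mm high.
- ball_center (a point): Centre of the loose steel ball, diameter 28 mm, 90 g, that lies in the tray's pocket and can roll there.
- lamp_center (a point): Centre, half-way up, of the spare lamp: 82 mm tall in all, upright, about 45 g. Lower 28 mm: brass cap, diameter 16 mm, with chamfered foot. Above it: white opal glass tube, diameter 22 mm, 46 mm of straight side (28 to 74 mm above the foot), then a tapered top. z along the lamp, up. It starts standing 20 mm deep in one of the three holes of the wooden block.
- lamp_block: Fixed walnut block, 50 x 150 x 30 mm (x, y, z), origin at the centre of its underside. Three holes, 18 mm wide and 20 mm deep, in a row along its y at -48, 0 and +48 mm; one holds the lamp, the others a short black lamp socket each.
- cue_mouth (a point): Centre of the mouth of the open cue light, a fixed square grey housing 110 x 110 x 40 mm with an open dark round collar (84 mm outside diameter, 15 mm high) on top, its cover off. The mouth is 55 mm above the desk.
- socket_a_center (a point): Centre of a black moulded lamp socket, 34 mm tall, 25 mm wide, standing in the wooden block and showing 14 mm above it. Leave it.
- socket_b_center (a point): Centre of the other, identical black lamp socket in the wooden block. Leave it.
- bell: Brass desk bell, 72 mm wide, 53 mm high, origin at the centre of its underside. Leave it.
- penlight: Black penlight lying on the desk, 125 mm long along its x, 16 mm thick, origin under its middle. Leave it.

How it is judged:
By the outcome, as a careful person would: the job done as asked, in the order asked, and still so for the second after the job is handed in, while the arm keeps its last pose, push and grip.
It also fails if it takes over 67 s, if anything falls off the work surface, if the arm or the gripper's body presses on something with over 40 N, if the wrist force passes 120 N, or if a joint passes its speed limit or range.

## Working session

There is one attempt and no reset: what is moved stays moved. The work goes in short steps, Python scripts to look and compute and a shell command to move; the robot and the scene stay as the last step left them, time stands still between calls to the robot, and variables do not carry over. Pictures are saved under pics/ and viewed, at most 13 in all, crops included, and the job is handed in when it is done.

```bash
mkdir -p pics; cat > h.py <<'E'
import numpy as np, cv2, json
from bench import r, eyes, job
from scipy.spatial.transform import Rotation as R
def snap(n,f):
    c=eyes.camera(n); cv2.imwrite(f'pics/{f}.png',c['pixels'][:,:,::-1])
    np.savez(f'pics/{f}.npz',**{k:np.array(v) for k,v in c.items()}); return c
def K(c): return np.array([[c['fx'],0,c['cx']],[0,c['fy'],c['cy']],[0,0,1.]],float)
def ray(c,u,v):
    p=cv2.undistortPoints(np.array([[[u,v]]],float),K(c),np.array(c['D'],float))[0,0]
    T=np.array(c['extrinsics']); return T[:3,3],T[:3,:3]@np.array([p[0],p[1],1])
def onz(c,u,v,z):
    o,d=ray(c,u,v); return o+d*(z-o[2])/d[2]
def proj(c,P):
    T=np.linalg.inv(np.array(c['extrinsics'])); rv=cv2.Rodrigues(T[:3,:3])[0]
    return cv2.projectPoints(np.array(P,float).reshape(-1,3),rv,T[:3,3],K(c),np.array(c['D'],float))[0][:,0]
E
python3 - <<'E'
from h import *
for n in('scene','top'):
    c=snap(n,n+'0'); print(n,c['fx'],c['cx'],c['cy'],np.round(c['extrinsics'],3).tolist())
    cv2.imwrite(f'pics/{n}0b.png',cv2.resize(c['pixels'][:,:,::-1],(800,600),interpolation=cv2.INTER_CUBIC))
s=r.read_state(); print({k:np.round(v,3).tolist() for k,v in s.items()}); print(R.from_quat(s['eef_rot']).as_matrix().round(3))
E
```

```text
scene 397.29496813634177 278.2165323631586 204.04264626283043 [[0.359, 0.634, -0.685, 1.098], [0.933, -0.248, 0.259, -0.215], [-0.005, -0.732, -0.681, 0.566], [0.0, 0.0, 0.0, 1.0]]
top 472.31840623023106 278.42483104212005 210.37548173473223 [[-0.006, -0.992, 0.129, 0.473], [-1.0, 0.007, 0.009, -0.009], [-0.01, -0.129, -0.992, 1.171], [0.0, 0.0, 0.0, 1.0]]
{'time': 0.1, 'joint_positions': [-1.319, 0.333, -0.065, 1.461, 0.022, 1.35, -0.089], 'joint_vel': [-0.002, -0.001, -0.001, -0.002, -0.002, -0.0, -0.001], 'joint_torque': [0.001, -62.455, 0.025, -39.072, -0.061, 0.037, 0.0], 'ee_pos': [0.17, 0.601, 0.404], 'eef_rot': [0.137, 0.991, -0.001, -0.0], 'ft_force': [0.386, 0.339, 0.534], 'torque': [-0.035, -0.016, -0.01], 'grip_force': 0.0, 'width': 0.087}
[[-0.962  0.271 -0.   ]
 [ 0.271  0.962 -0.001]
 [-0.    -0.001 -1.   ]]
```

View pics/scene0b.png

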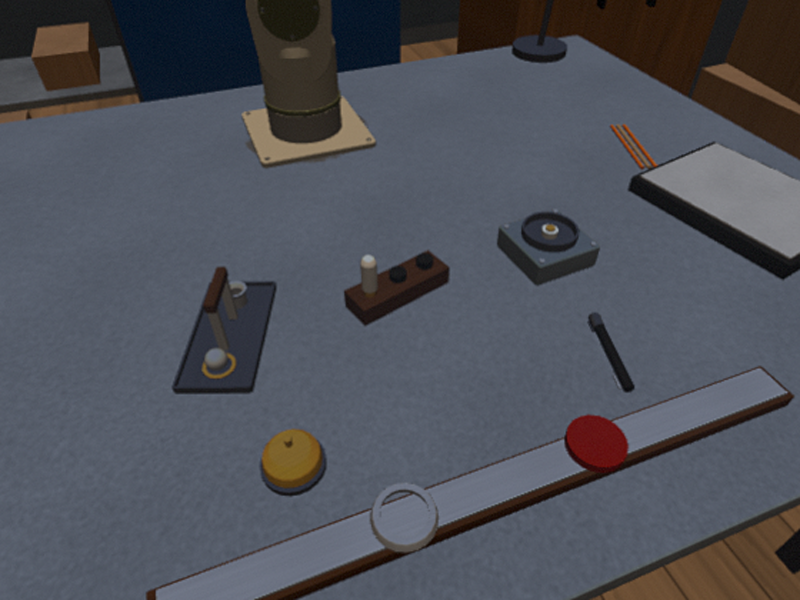

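View pics/top0b.png

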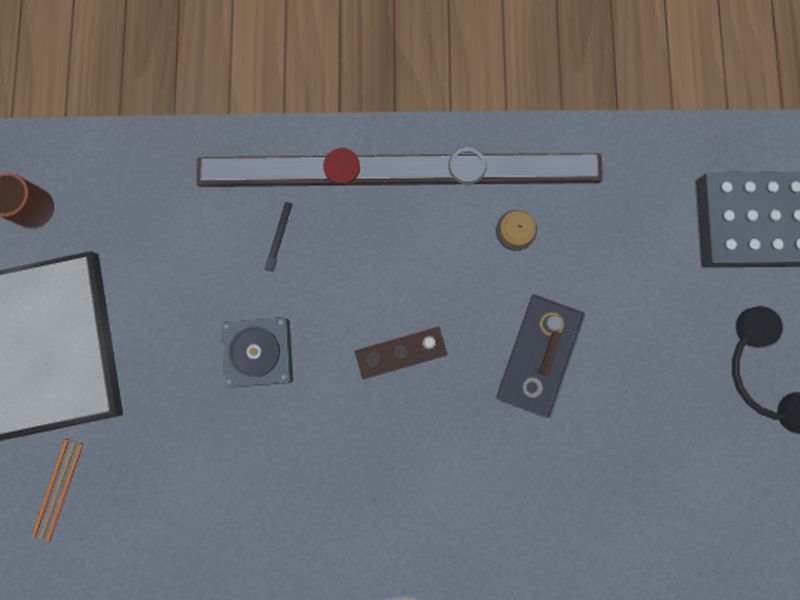

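```bash
python3 - <<'E'
import cv2
t=cv2.imread('pics/top0.png');s=cv2.imread('pics/scene0.png')
a=cv2.resize(t[200:300,150:410][:,:],None,fx=3,fy=3,interpolation=cv2.INTER_CUBIC)
b=cv2.resize(s[170:280,115:320],None,fx=3.9,fy=3.9,interpolation=cv2.INTER_CUBIC)[:, :780]
import numpy as np
a=cv2.copyMakeBorder(a,0,0,0,0,cv2.BORDER_CONSTANT)
cv2.imwrite('pics/ta.png',cv2.convertScaleAbs(a,alpha=1.6));cv2.imwrite('pics/sa.png',cv2.convertScaleAbs(b,alpha=1.6));print(a.shape,b.shape)
E
```

```text
(300, 780, 3) (429, 780, 3)
```

View pics/ta.png

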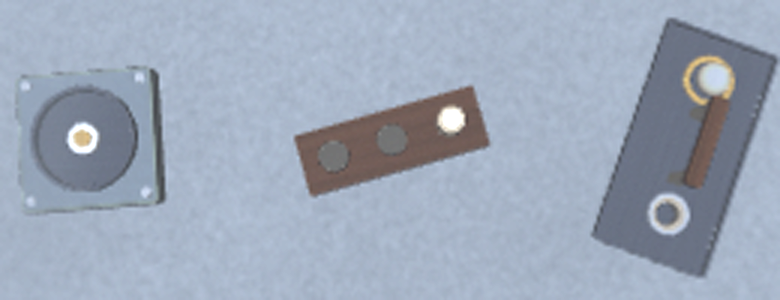

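View pics/sa.png

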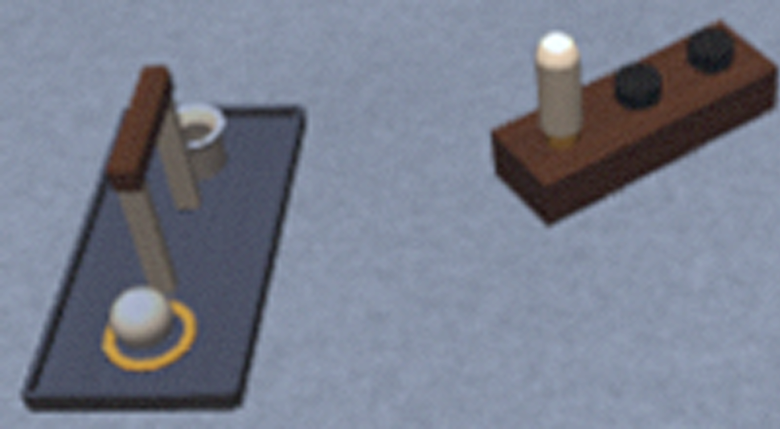

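```bash
cat > fit.py <<'E'
from h import *
from scipy.optimize import least_squares
t=np.load('pics/top0.npz');s=np.load('pics/scene0.npz')
T=lambda x,y:(t,(150+(x+.5)/3-.5,200+(y+.5)/3-.5)); S=lambda x,y:(s,(115+(x+.5)/3.9-.5,170+(y+.5)/3.9-.5))
def fit(obs,x0):
    def pose(q,p): c,n=np.cos(q[2]),np.sin(q[2]); return [q[0]+c*p[0]-n*p[1],q[1]+n*p[0]+c*p[1],p[2]]
    f=lambda q:np.concatenate([proj(o[0],pose(q,p))[0]-o[1] for p,o in obs])
    w=least_squares(f,x0,loss='soft_l1'); print('pose',w.x.round(4),'res px',f(w.x).reshape(-1,2).round(1).tolist()); return w.x,lambda p:np.round(pose(w.x,p),4)
a,b=.0965,.048
q,P=fit([((-a,-b,.012),T(668,18)),((-a,b,.012),T(776,60)),((a,b,.012),T(703,277)),((a,-b,.012),T(593,237)),((.058,0,.033),T(669,213)),((-.058,0,.009),T(709,80)),
((-a,b,.012),S(28,394)),((-a,-b,.012),S(241,400)),((a,-b,.012),S(303,110)),((.058,0,.033),S(199,124)),((-.058,0,.009),S(150,335))],[.45,-.2,2.8])
print('tray yaw',q[2],'seat',P((.058,0,.047)),'grip',P((0,0,.085)))
q,P=fit([((.025,-.075,.03),T(473,86)),((-.025,-.075,.03),T(489,145)),((-.025,.075,.03),T(312,196)),((.025,.075,.03),T(295,135)),
((-.025,-.075,.03),S(497,133)),((.025,-.075,.03),S(550,185)),((-.025,.075,.03),S(722,24)),((.025,.075,.03),S(776,68)),((0,-.048,.084),T(452,119))],[.45,-.05,.3])
print('block',q,'lamp',P((0,-.048,.051)))
for p in((0,-.048,.092),(0,-.048,.038)): print('lamp scene crop px',(proj(s,P(p))[0]-[115,170])*3.9)
q,P=fit([((0,0,.055),T(85,139)),((0,0,.055),(s,(550*.7,231*.7)))],[.5,.2,0]);print('cue',q)
E
python3 fit.py
```

```text
pose [ 0.5287 -0.2408  2.7825] res px [[-0.2, -0.7], [0.6, -1.4], [-0.1, 0.6], [-0.9, 0.2], [-0.8, 0.0], [-0.7, -0.0], [-1.5, 1.1], [-0.4, -1.1], [0.4, -1.2], [-1.8, 0.6], [0.4, -0.3]]
tray yaw 2.78245325299226 seat [ 0.4744 -0.2204  0.047 ] grip [ 0.5287 -0.2408  0.085 ]
pose [ 0.5344 -0.0012  0.2705] res px [[-0.3, -0.5], [0.1, -0.3], [-0.8, -0.2], [-0.6, 0.1], [-1.9, -0.3], [-1.3, 0.6], [-0.5, -0.9], [0.8, -0.1], [-0.4, -0.0]]
block [ 0.53439869 -0.00122809  0.27048406] lamp [ 0.5472 -0.0475  0.051 ]
lamp scene crop px [554.82243755  40.916008  ]
lamp scene crop px [559.26790285 123.82805556]
pose [0.5382 0.2409 0.    ] res px [[-0.2, -1.3], [-0.4, -1.9]]
cue [0.53816416 0.24086638 0.        ]
```

```bash
cat >> h.py <<'E'
def todo(gp,yaw=None):
    "units left to bring the grasp point to gp with tool y at world yaw, tool down"
    s=r.read_state(); M=R.from_quat(s['eef_rot']).as_matrix()
    yaw=np.arctan2(M[1,1],M[0,1]) if yaw is None else yaw
    y=np.array([np.cos(yaw),np.sin(yaw),0]); z=np.array([0,0,-1.]); W=np.c_[np.cross(y,z),y,z]
    d=np.array(gp)+[0,0,.164]-s['ee_pos']
    print('t',round(s['time'],2),'shift units',(M.T@d/.04).round(2),'turned-frame',(W.T@d/.04).round(2),'turn units',(R.from_matrix(M.T@W).as_rotvec()/.12).round(2),'F',np.round(s['ft_force'],1),'w',round(s['width'],4),'g',round(s['grip_force'],1),'ee',np.round(s['ee_pos'],4))
E
python3 -m inch '[[0,0,0,0,0,0.35],[0,0,0,0,0,0.36],[0,0,0,0,0,0],[0,0,0,0,0,0],[0,0,0,0,0,0]]' 0 10; python3 -c "
from h import *; todo((.5472,-.0475,.15),2.7825-np.pi/2)"
```

```text
time: 0.52
ee_pos: [0.1696, 0.6015, 0.4045]
eef_rot: [0.178, 0.984, -0.0, -0.0]
ft_force: [0.2, -0.5, -0.6]
width: 0.0617
grip_force: 0.0
t 0.52 shift units [-14.53 -11.88   2.27] turned-frame [-14.54 -11.87   2.26] turn units [-0.  0.  0.] F [ 0.2 -0.5 -0.6] w 0.0617 g 0.0 ee [0.1696 0.6015 0.4045]
```

```bash
for i in 1; do
python3 -m inch '[[-0.3,-0.2,0,0,0,0],[-0.6,-0.48,0,0,0,0],[-0.6,-0.48,0,0,0,0],[-0.6,-0.48,0,0,0,0],[-0.6,-0.48,0,0,0,0]]'
python3 -m inch '[[-0.6,-0.48,0,0,0,0],[-0.6,-0.48,0,0,0,0],[-0.6,-0.48,0,0,0,0],[-0.6,-0.48,0,0,0,0],[-0.6,-0.48,0,0,0,0]]'
python3 -m inch '[[-0.6,-0.48,0,0,0,0],[-0.6,-0.48,0,0,0,0],[-0.6,-0.48,0,0,0,0],[-0.6,-0.48,0,0,0,0],[-0.6,-0.48,0,0,0,0]]'
python3 -m inch '[[-0.6,-0.48,0,0,0,0],[-0.6,-0.48,0,0,0,0],[-0.6,-0.48,0,0,0,0],[-0.6,-0.48,0,0,0,0],[-0.6,-0.48,0,0,0,0]]'
done >/dev/null; python3 -c "
from h import *; todo((.5472,-.0475,.15),2.7825-np.pi/2)"
```

```text
t 2.18 shift units [-2.82 -2.51  2.27] turned-frame [-2.83 -2.51  2.27] turn units [0. 0. 0.] F [0.5 0.3 0.3] w 0.0432 g 0.0 ee [0.4767 0.0863 0.405 ]
```

```bash

python3 -m inch '[[-0.6,-0.5,0.2,0,0,0],[-0.6,-0.5,0.5,0,0,0],[-0.6,-0.5,0.5,0,0,0],[-0.6,-0.5,0.5,0,0,0],[-0.43,-0.51,0.4,0,0,0]]' >/dev/null
python3 -m inch '[[0,0,0,0,0,0],[0,0,0,0,0,0],[0,0,0,0,0,0],[0,0,0,0,0,0],[0,0,0,0,0,0]]'>/dev/null; python3 - <<'E'
from h import *; todo((.5472,-.0475,.068),2.7825-np.pi/2)
c=snap('scene','s1');d=snap('top','t1')
a=cv2.resize(c['pixels'][100:280,200:340,::-1],None,fx=3.3,fy=3.3,interpolation=cv2.INTER_CUBIC);b=cv2.resize(d['pixels'][170:350,230:350,::-1],None,fx=3.3,fy=3.3,interpolation=cv2.INTER_CUBIC)[:594]
m=cv2.convertScaleAbs(np.hstack([a,b])[:,:800],alpha=1.5);cv2.imwrite('pics/m1.png',m);print(m.shape)
E
```

```text
t 3.02 shift units [-0.03 -0.06  2.24] turned-frame [-0.03 -0.06  2.24] turn units [0.01 0.01 0.01] F [-1.   0.4  0.1] w 0.0438 g 0.0 ee [ 0.5469 -0.0449  0.3214]
(594, 800, 3)
```

View pics/m1.png

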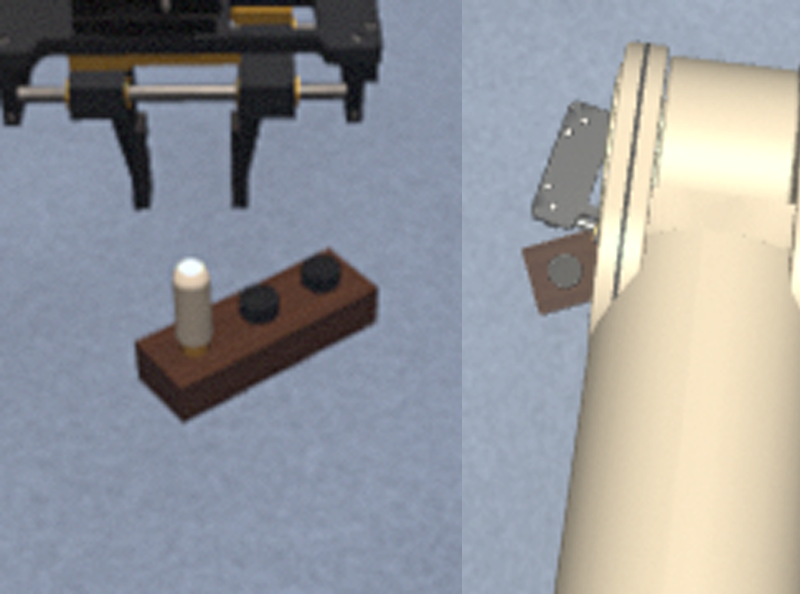

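```bash

python3 -m inch '[[-0.03,-0.06,0.3,0,0,0],[0,0,0.6,0,0,0],[0,0,0.6,0,0,0],[0,0,0.5,0,0,0],[0,0,0.24,0,0,0]]' >/dev/null
python3 -m inch '[[0,0,0,0,0,0],[0,0,0,0,0,0],[0,0,0,0,0,0],[0,0,0,0,0,0],[0,0,0,0,0,0]]' -1 12
python3 -m inch '[[0,0,0,0,0,0],[0,0,0,0,0,0],[0,0,0,0,0,0],[0,0,0,0,0,0],[0,0,0,0,0,0]]'; python3 - <<'E'
from h import *; todo((.5472,-.0475,.068),2.7825-np.pi/2)
E
```

```text
time: 3.95
ee_pos: [0.5476, -0.0487, 0.2322]
eef_rot: [0.179, 0.984, 0.0, 0.001]
ft_force: [1.0, -0.9, 2.7]
width: 0.0209
grip_force: 12.0
time: 4.37
ee_pos: [0.5476, -0.0488, 0.2322]
eef_rot: [0.179, 0.984, 0.0, 0.001]
ft_force: [0.0, -0.4, 6.7]
width: 0.0213
grip_force: 12.0
t 4.37 shift units [0.02 0.03 0.  ] turned-frame [0.02 0.03 0.  ] turn units [ 0.01  0.01 -0.01] F [ 0.  -0.4  6.7] w 0.0213 g 12.0 ee [ 0.5476 -0.0488  0.2322]
```

```bash

python3 -m inch '[[0,0,-0.1,0,0,0],[0,0,-0.3,0,0,0],[0,0,-0.4,0,0,0],[0,0,-0.6,0,0,0],[0,0,-0.6,0,0,0]]' >/dev/null
python3 -m inch '[[0,0,-0.4,0,0,0],[0,0,-0.2,0,0,0],[0,0,0,0,0,0],[0,0,0,0,0,0],[0,0,0,0,0,0]]' 
python3 - <<'E'
from h import *; todo((.4744,-.2204,.15),2.7825-np.pi/2)
E
```

```text
time: 5.2
ee_pos: [0.5467, -0.0486, 0.3341]
eef_rot: [0.179, 0.984, -0.0, -0.001]
ft_force: [-1.0, -0.3, -0.1]
width: 0.0214
grip_force: 12.0
t 5.2 shift units [ 0.18 -4.66  0.5 ] turned-frame [ 0.18 -4.66  0.5 ] turn units [-0.01 -0.01 -0.01] F [-1.  -0.3 -0.1] w 0.0214 g 12.0 ee [ 0.5467 -0.0486  0.3341]
```

```bash

python3 -m inch '[[0,-0.2,0,0,0,0],[0,-0.5,0,0,0,0],[0.05,-0.6,0,0,0,0],[0.05,-0.6,0,0,0,0],[0.08,-0.6,0,0,0,0]]' >/dev/null
python3 -m inch '[[0,-0.6,0,0,0,0],[0,-0.6,0,0,0,0],[0,-0.5,0,0,0,0],[0,-0.3,0.2,0,0,0],[0,-0.16,0.2,0,0,0]]'>/dev/null
python3 -m inch '[[0,0,0.1,0,0,0],[0,0,0,0,0,0],[0,0,0,0,0,0],[0,0,0,0,0,0],[0,0,0,0,0,0]]' 
python3 - <<'E'
from h import *; todo((.4744,-.2204,.15),2.7825-np.pi/2)
c=snap('scene','s2');d=snap('top','t2')
a=cv2.resize(c['pixels'][130:280,110:230,::-1],None,fx=4,fy=4,interpolation=cv2.INTER_CUBIC)
b=cv2.resize(d['pixels'][200:300,340:420,::-1],None,fx=4,fy=4,interpolation=cv2.INTER_CUBIC); b=cv2.copyMakeBorder(b,0,200,0,0,cv2.BORDER_CONSTANT)
cv2.imwrite('pics/m2.png',cv2.convertScaleAbs(np.hstack([a,b]),alpha=1.6))
s=r.read_state();g=np.array(s['ee_pos'])-[0,0,.164]
for n,p in(('foot',g-[0,0,.058]),('top',g+[0,0,.024]),('seatmouth',(.4744,-.2204,.033))): print(n,((proj(c,p)[0]-[110,130])*4).round(1))
E
```

```text
time: 6.45
ee_pos: [0.4752, -0.2199, 0.3153]
eef_rot: [0.178, 0.984, 0.0, 0.0]
ft_force: [0.1, 0.8, 0.5]
width: 0.0211
grip_force: 12.0
t 6.45 shift units [ 0.01 -0.02  0.03] turned-frame [ 0.01 -0.02  0.03] turn units [0. 0. 0.] F [0.1 0.8 0.5] w 0.0211 g 12.0 ee [ 0.4752 -0.2199  0.3153]
foot [190.4 194. ]
top [150.   47.2]
seatmouth [215.6 287.9]
```

View pics/m2.png

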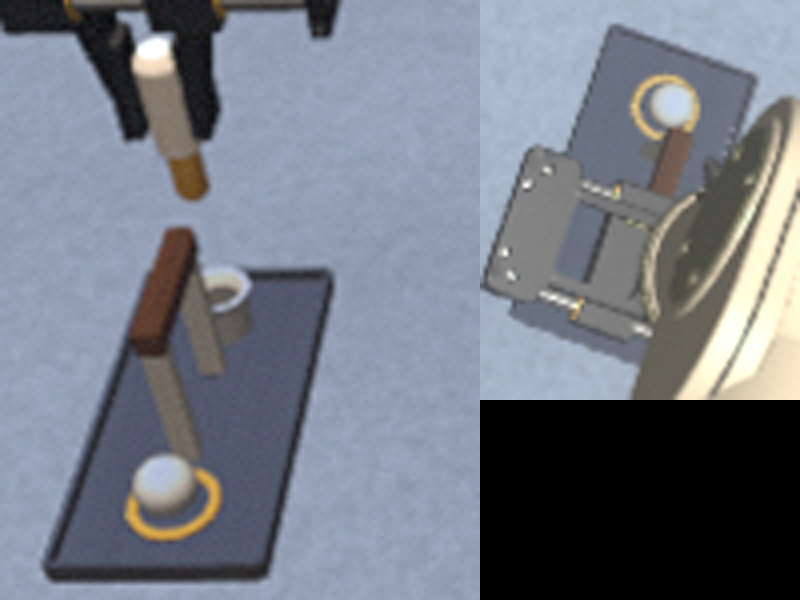

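```bash
python3 - <<'E'
from h import *
t=np.load('pics/top0.npz');s=np.load('pics/scene0.npz')
a=np.linspace(0,2*np.pi,90)
C=lambda rad,z:np.c_[.4744+rad*np.cos(a),-.2204+rad*np.sin(a),0*a+z]
for rad in(.017,.0125):
    q=(proj(s,C(rad,.033))-[110,130]+.5)*4; print('scene',rad,q.min(0).round(1),q.max(0).round(1))
    q=(proj(t,C(rad,.033))-[150,200]+.5)*3; print('top(ta)',rad,q.min(0).round(1),q.max(0).round(1))
    
im=cv2.cvtColor(cv2.imread('pics/scene0.png'),cv2.COLOR_BGR2GRAY)[192:216,158:178]; print(im)
im=cv2.cvtColor(cv2.imread('pics/top0.png'),cv2.COLOR_BGR2GRAY)[262:282,363:384]; print(im)
E
```

```text
scene 0.017 [182.4 267. ] [252.7 313.6]
top(ta) 0.017 [645.9 192.1] [688.5 235.1]
scene 0.0125 [191.7 273. ] [243.4 307.2]
top(ta) 0.0125 [651.5 197.8] [682.9 229.4]
[[ 19  53  83  92  89  89  90  90  91  92  91  94  93  92  95  90  90  90
   88  89]
 [ 25  62  91  94  91  91  91  89  91  93  94  92  92  92  93  91  91  90
   90  89]
 [ 27  69  94  96  91  91  90  93  91  93  92  91  95  93  93  92  94  93
   91  88]
 [ 27  64  89  92  91  92  91  91  90  91  92  90  90  93  94  94  97  92
   92  89]
 [ 33  54  76  89  96  97  98  99  99  96  90  83  80  81  83  83  84  84
   84  80]
 [ 37  50  77 103 108 107 110 110 110 109 105  92  76  60  57  59  58  57
   58  57]
 [ 48  50  83 110 112 110 110 110 112 112 109 107 100  73  34  28  32  33
   35  34]
 [ 58  54  68  97 110 110 110 109 107 106 107 109 112  94  49  28  31  34
   32  30]
 [ 63  53  57  88 108 109 105 105 101 105 105 103 108 107  78  46  44  44
   45  45]
 [ 63  54  52  82  99  89  83  82  82  86  94  99 108 114  90  53  51  51
   50  52]
 [ 62  59  52  63  71  60  55  53  54  56  69  89 106 104  74  49  50  52
   51  51]
[... 2187 characters left out ...]
1  85 129 132 119  84  80  78  78  93 122 123 128 122  80  72
   72  71  71]
 [ 71  72  71  78 104 128 129 121 108 103 115 125 124 128 126 102  71  71
   71  71  72]
 [ 70  72  71  72  78 104 129 132 127 126 126 128 130 124 101  71  70  71
   71  70  71]
 [ 71  73  71  72  71  74  91 114 126 126 128 128 117  91  72  72  72  70
   72  70  71]
 [ 71  71  72  70  71  71  70  75  82  82  86  92  72  71  70  70  72  72
   71  71  70]
 [ 72  72  70  71  72  71  71  70  70  69  71  73  73  71  71  70  71  72
   71  71  71]
 [ 73  71  71  72  71  71  71  71  71  71  71  72  72  72  71  71  71  72
   71  70  72]
 [ 71  71  72  71  71  71  70  70  70  72  72  72  71  71  71  72  72  72
   72  71  71]]
```

```bash
Z='[0,0,0,0,0,0]'
python3 -m inch '[[0,0,0.2,0,0,0],[0,0,0.4,0,0,0],[0,0,0.4,0,0,0],[0,0,0.3,0,0,0],[0,0,0.1,0,0,0]]' >/dev/null
python3 -m inch '[[0,0,0.1,0,0,0],[0,0,0.1,0,0,0],[0,0,0.1,0,0,0],[0,0,0.1,0,0,0],[0,0,0,0,0,0]]'
python3 - <<'E'
from h import *; todo((.4744,-.2204,.064),2.7825-np.pi/2)
E
```

```text
time: 7.38
ee_pos: [0.4746, -0.2205, 0.2427]
eef_rot: [0.179, 0.984, 0.0, -0.0]
ft_force: [-0.0, 1.3, -0.4]
width: 0.0217
grip_force: 12.0
t 7.38 shift units [0.01 0.   0.37] turned-frame [0.01 0.   0.37] turn units [ 0.   -0.   -0.01] F [-0.   1.3 -0.4] w 0.0217 g 12.0 ee [ 0.4746 -0.2205  0.2427]
```

```bash
python3 -m inch '[[0,0,0.1,0,0,0],[0,0,0.1,0,0,0],[0,0,0.06,0,0,0],[0,0,0.05,0,0,0],[0,0,0,0,0,0]]'
python3 -m inch '[[0,0,0.03,0,0,0],[0,0,0.02,0,0,0],[0,0,0,0,0,0],[0,0,0,0,0,0],[0,0,0,0,0,0]]'
```

```text
time: 7.8
ee_pos: [0.4746, -0.2205, 0.2303]
eef_rot: [0.179, 0.984, 0.0, -0.0]
ft_force: [0.5, -0.4, -0.7]
width: 0.0211
grip_force: 12.0
time: 8.22
ee_pos: [0.4747, -0.2206, 0.2288]
eef_rot: [0.179, 0.984, 0.0, 0.0]
ft_force: [0.1, 0.4, -1.0]
width: 0.0214
grip_force: 12.0
```

```bash
python3 -m inch '[[0,0,0.02,0,0,0],[0,0,0.01,0,0,0],[0,0,0,0,0,0],[0,0,0,0,0,0],[0,0,0,0,0,0]]'
python3 -m inch '[[0,0,0,0,0,0],[0,0,0,0,0,0],[0,0,0,0,0,0],[0,0,0,0,0,0],[0,0,0,0,0,0]]' -0.2
python3 -m inch '[[0,0,-0.1,0,0,0],[0,0,-0.2,0,0,0],[0,0,-0.5,0,0,0],[0,0,-0.6,0,0,0],[0,0,-0.6,0,0,0]]'
python3 -m inch '[[0,0,-0.6,0,0,0],[-0.2,0,-0.2,0,0,0],[-0.4,0,0,0,0,0],[-0.5,0,0,0,0,0],[-0.35,0,0,0,0,0]]'
python3 - <<'E'
from h import *; todo((.5287,-.2408,.086),2.7825-np.pi/2)
c=snap('scene','s3');d=snap('top','t3')
a=cv2.resize(c['pixels'][110:280,110:220,::-1],None,fx=3.5,fy=3.5,interpolation=cv2.INTER_CUBIC)
b=cv2.resize(d['pixels'][200:300,340:420,::-1],None,fx=4.5,fy=4.5,interpolation=cv2.INTER_CUBIC); b=cv2.copyMakeBorder(b,0,145,0,0,cv2.BORDER_CONSTANT)
cv2.imwrite('pics/m3.png',cv2.convertScaleAbs(np.hstack([a,b]),alpha=1.6))
s=r.read_state();g=np.array(s['ee_pos'])-[0,0,.164]
q=2.7825;f=lambda x,y,z:[.5287+np.cos(q)*x-np.sin(q)*y,-.2408+np.sin(q)*x+np.cos(q)*y,z]
for n,p in(('tipmid',g-[0,0,.018]),('bar-top-cent',f(0,0,.093)),('lamp apex',f(.058,0,.088)),('lamp glassbottom',f(.058,0,.034))): print(n,((proj(c,p)[0]-[110,110])*3.5).round(1))
for x in(-.036,.036):
  for y in(-.007,.007): print('bar',((proj(c,f(x,y,.093))[0]-[110,110])*3.5).round(1))
E
```

```text
time: 8.63
ee_pos: [0.4751, -0.2208, 0.2281]
eef_rot: [0.179, 0.984, 0.0, 0.001]
ft_force: [-0.5, 0.6, 6.3]
width: 0.0214
grip_force: 12.0
time: 9.05
ee_pos: [0.4747, -0.2206, 0.2274]
eef_rot: [0.179, 0.984, 0.0, -0.0]
ft_force: [-0.8, -0.1, 0.7]
width: 0.0343
grip_force: 0.0
time: 9.47
ee_pos: [0.4744, -0.2208, 0.3089]
eef_rot: [0.179, 0.984, -0.0, -0.0]
ft_force: [0.6, -0.8, 0.4]
width: 0.0347
grip_force: 0.0
time: 9.88
ee_pos: [0.5302, -0.2412, 0.3407]
eef_rot: [0.179, 0.984, 0.0, 0.001]
ft_force: [-0.2, 0.1, 0.0]
width: 0.0346
grip_force: 0.0
t 9.88 shift units [ 0.04 -0.01  2.27] turned-frame [ 0.04 -0.    2.27] turn units [ 0.01  0.01 -0.  ] F [-0.2  0.1  0. ] w 0.0346 g 0.0 ee [ 0.5302 -0.2412  0.3407]
tipmid [110.1 212.9]
bar-top-cent [141.5 312.4]
lamp apex [168.  246.9]
lamp glassbottom [188.3 320.7]
bar [139.1 362. ]
bar [110.2 362.2]
bar [170.5 266.1]
bar [143.7 266.4]
```

View pics/m3.png

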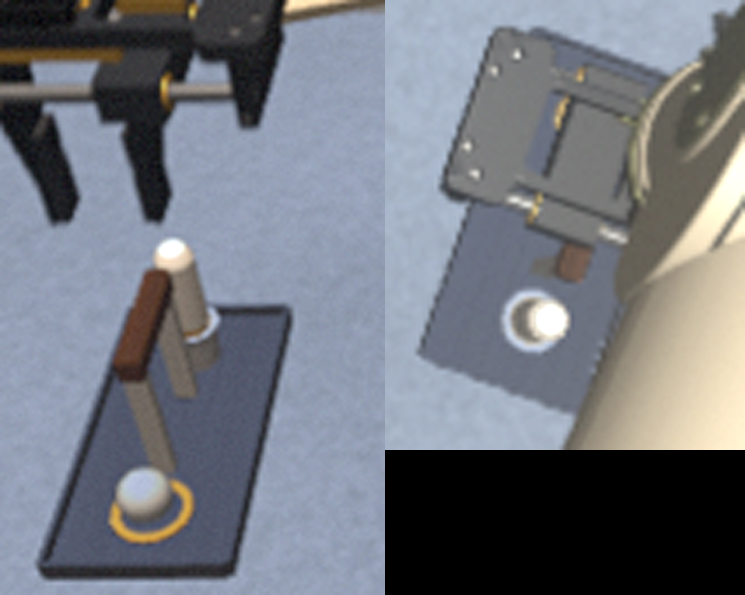

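```bash
python3 -m inch '[[0.04,0,0.3,0,0,0],[0,0,0.5,0,0,0],[0,0,0.5,0,0,0],[0,0,0.5,0,0,0],[0,0,0.3,0,0,0]]' - 4
python3 -m inch '[[0,0,0.17,0,0,0],[0,0,0,0,0,0],[0,0,0,0,0,0],[0,0,0,0,0,0],[0,0,0,0,0,0]]' -0.5
python3 -m inch '[[0,0,0,0,0,0],[0,0,0,0,0,0],[0,0,0,0,0,0],[0,0,0,0,0,0],[0,0,0,0,0,0]]' -0.6
python3 -m inch '[[0,0,0,0,0,0],[0,0,0,0,0,0],[0,0,0,0,0,0],[0,0,0,0,0,0],[0,0,0,0,0,0]]' -0.65
python3 -c "
from h import *; todo((.5287,-.2408,.086),2.7825-np.pi/2)"
```

```text
time: 10.4
ee_pos: [0.5259, -0.2399, 0.2532]
eef_rot: [0.179, 0.984, 0.0, -0.001]
ft_force: [-0.5, -0.6, 0.0]
width: 0.0347
grip_force: 0.0
time: 10.82
ee_pos: [0.5278, -0.2407, 0.2497]
eef_rot: [0.179, 0.984, 0.0, 0.001]
ft_force: [0.2, 0.1, -0.7]
width: 0.0224
grip_force: 0.0
time: 11.23
ee_pos: [0.5275, -0.2405, 0.2488]
eef_rot: [0.179, 0.984, 0.0, 0.0]
ft_force: [-0.3, -0.2, -0.5]
width: 0.0175
grip_force: 0.0
time: 11.65
ee_pos: [0.5274, -0.2407, 0.2487]
eef_rot: [0.179, 0.984, -0.0, -0.0]
ft_force: [-0.7, -1.9, -0.8]
width: 0.0151
grip_force: 0.9
t 11.65 shift units [-0.03  0.01 -0.03] turned-frame [-0.03  0.01 -0.03] turn units [-0.   -0.   -0.01] F [-0.7 -1.9 -0.8] w 0.0151 g 0.9 ee [ 0.5274 -0.2407  0.2487]
```

```bash
python3 -m inch '[[0,0,0,0,0,0],[0,0,0,0,0,0],[0,0,0,0,0,0],[0,0,0,0,0,0],[0,0,0,0,0,0]]' -0.72 6
python3 -m inch '[[0,0,0,0,0,0],[0,0,0,0,0,0],[0,0,0,0,0,0],[0,0,0,0,0,0],[0,0,0,0,0,0]]' -1 15
python3 -m inch '[[0,0,0,0,0,0],[0,0,0,0,0,0],[0,0,0,0,0,0],[0,0,0,0,0,0],[0,0,0,0,0,0]]' - 38
python3 - <<'E'
from h import *
c=snap('scene','s4')
a=cv2.resize(c['pixels'][150:280,110:220,::-1],None,fx=4.5,fy=4.5,interpolation=cv2.INTER_CUBIC)
cv2.imwrite('pics/m4.png',cv2.convertScaleAbs(a,alpha=1.6))
E
```

```text
time: 12.07
ee_pos: [0.5274, -0.2407, 0.2488]
eef_rot: [0.179, 0.984, -0.0, -0.0]
ft_force: [-1.9, -2.8, 1.3]
width: 0.0139
grip_force: 6.0
time: 12.48
ee_pos: [0.5274, -0.2406, 0.2487]
eef_rot: [0.179, 0.984, -0.0, -0.0]
ft_force: [-2.0, -3.3, 2.3]
width: 0.0136
grip_force: 15.0
time: 12.9
ee_pos: [0.5275, -0.2405, 0.2487]
eef_rot: [0.179, 0.984, 0.0, 0.0]
ft_force: [-2.8, -2.0, 1.7]
width: 0.0138
grip_force: 38.0
```

View pics/m4.png

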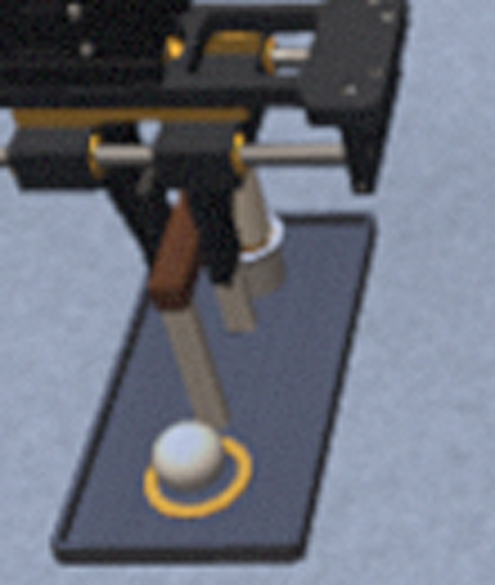

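```bash
python3 -m inch '[[0,0,-0.03,0,0,0],[0,0,-0.06,0,0,0],[0,0,-0.1,0,0,0],[0,0,-0.15,0,0,0],[0,0,-0.1,0,0,0]]' 
python3 -m inch '[[0,0,-0.05,0,0,0],[0,0,-0.01,0,0,0],[0,0,0,0,0,0],[0,0,0,0,0,0],[0,0,0,0,0,0]]' 
python3 - <<'E'
from h import *
print(np.round(r.read_state()['torque'],3))
c=snap('scene','s5')
a=cv2.resize(c['pixels'][130:280,110:220,::-1],None,fx=4,fy=4,interpolation=cv2.INTER_CUBIC)
cv2.imwrite('pics/m5.png',cv2.convertScaleAbs(a,alpha=1.6))
h=r.read_state()['ee_pos'][2]-.2487
q=2.7825;X=.5275;Y=-.2405
f=lambda x,y,z:[X+np.cos(q)*x-np.sin(q)*y,Y+np.sin(q)*x+np.cos(q)*y,z+h]
for x,y in((-1,1),(-1,-1),(1,-1)): print(((proj(c,f(x*.0965,y*.048,.012))[0]-[110,130])*4).round(1))
E
```

```text
time: 13.37
ee_pos: [0.5277, -0.2403, 0.267]
eef_rot: [0.179, 0.984, 0.0, 0.0]
ft_force: [0.5, 0.2, -3.7]
width: 0.0136
grip_force: 38.0
time: 13.78
ee_pos: [0.5274, -0.2404, 0.2685]
eef_rot: [0.179, 0.984, 0.0, -0.0]
ft_force: [-0.5, -0.5, -4.9]
width: 0.0135
grip_force: 38.0
[ 0.047  0.061 -0.019]
[ 28.8 535.9]
[255.9 533.2]
[325.1 236.5]
```

View pics/m5.png

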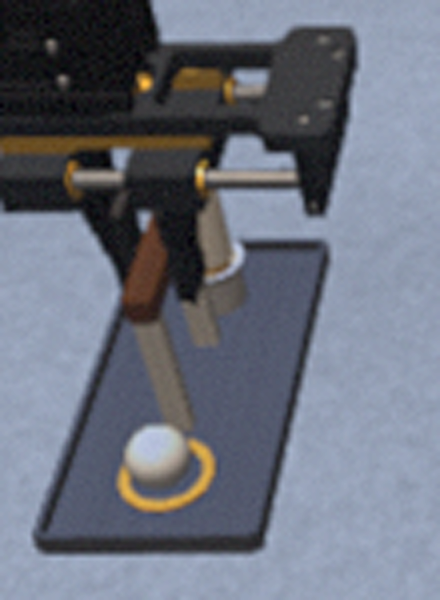

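```bash
python3 -m inch '[[0,0,-0.04,0,0,0],[0,0,-0.08,0,0,0],[0,0,-0.12,0,0,0],[0,0,-0.16,0,0,0],[0,0,-0.2,0,0,0]]' >/dev/null
python3 -m inch '[[0,0,-0.24,0,0,0],[0,0,-0.24,0,0,0],[0,0,-0.24,0,0,0],[0,0,-0.24,0,0,0],[0,0,-0.24,0,0,0]]' >/dev/null
python3 -m inch '[[0,0,-0.24,0,0,0],[0,0,-0.24,0,0,0],[0,0,-0.24,0,0,0],[0,0,-0.24,0,0,0],[0,0,-0.2,0,0,0]]' >/dev/null
python3 -m inch '[[0,0,-0.16,0,0,0],[0,0,-0.12,0,0,0],[0,0,-0.08,0,0,0],[0,0,-0.04,0,0,0],[0,0,0,0,0,0]]' 
python3 -c "
from h import *; todo((.537,.241,.240),2.7825-np.pi/2)"
```

```text
time: 15.5
ee_pos: [0.5275, -0.2405, 0.4032]
eef_rot: [0.179, 0.984, 0.0, 0.0]
ft_force: [-0.2, 0.2, -4.6]
width: 0.014
grip_force: 38.0
t 15.5 shift units [ 4.02 11.35 -0.02] turned-frame [ 4.01 11.35 -0.02] turn units [ 0.    0.   -0.01] F [-0.2  0.2 -4.6] w 0.014 g 38.0 ee [ 0.5275 -0.2405  0.4032]
```

```bash
(python3 -m inch '[[0.014,0.04,0,0,0,0],[0.028,0.08,0,0,0,0],[0.042,0.12,0,0,0,0],[0.057,0.16,0,0,0,0],[0.071,0.2,0,0,0,0]]'
python3 -m inch '[[0.085,0.24,0,0,0,0],[0.1,0.28,0,0,0,0],[0.113,0.32,0,0,0,0],[0.12,0.34,0,0,0,0],[0.12,0.34,0,0,0,0]]'
python3 -m inch '[[0.12,0.34,0,0,0,0],[0.12,0.34,0,0,0,0],[0.12,0.34,0,0,0,0],[0.12,0.34,0,0,0,0],[0.12,0.34,0,0,0,0]]'
python3 -m inch '[[0.12,0.34,0,0,0,0],[0.12,0.34,0,0,0,0],[0.12,0.34,0,0,0,0],[0.12,0.34,0,0,0,0],[0.12,0.34,0,0,0,0]]'
python3 -m inch '[[0.12,0.34,0,0,0,0],[0.12,0.34,0,0,0,0],[0.12,0.34,0,0,0,0],[0.12,0.34,0,0,0,0],[0.12,0.34,0,0,0,0]]'
python3 -m inch '[[0.12,0.34,0,0,0,0],[0.12,0.34,0,0,0,0],[0.12,0.34,0,0,0,0],[0.12,0.34,0,0,0,0],[0.12,0.34,0,0,0,0]]'
python3 -m inch '[[0.12,0.34,0,0,0,0],[0.12,0.34,0,0,0,0],[0.113,0.32,0,0,0,0],[0.1,0.28,0,0,0,0],[0.085,0.24,0,0,0,0]]'
python3 -m inch '[[0.071,0.2,0,0,0,0],[0.057,0.16,0,0,0,0],[0.05,0.14,0,0,0,0],[0.04,0.12,0,0,0,0],[0.035,0.1,0,0,0,0]]'
python3 -m inch '[[0.025,0.07,0,0,0,0],[0.015,0.04,0,0,0,0],[0,0.01,0,0,0,0],[0,0,0,0,0,0],[0,0,0,0,0,0]]')|grep -E 'ee_pos'
python3 - <<'E'
from h import *; todo((.537,.241,.240),2.7825-np.pi/2)
c=snap('scene','s6');d=snap('top','t6')
a=cv2.resize(c['pixels'][60:230,290:460,::-1],None,fx=2.8,fy=2.8,interpolation=cv2.INTER_CUBIC)
b=cv2.resize(d['pixels'][170:340,110:220,::-1],None,fx=2.8,fy=2.8,interpolation=cv2.INTER_CUBIC)
cv2.imwrite('pics/m6.png',cv2.convertScaleAbs(np.hstack([a,b]),alpha=1.6))
s=r.read_state()['ee_pos'];q=2.7825
f=lambda x,y,z:[s[0]+np.cos(q)*x-np.sin(q)*y,s[1]+np.sin(q)*x+np.cos(q)*y,z+.154]
for x,y in((-1,1),(-1,-1),(1,-1),(1,1)): print(((proj(c,f(x*.0965,y*.048,.012))[0]-[290,60])*2.8).round(1),((proj(d,f(x*.0965,y*.048,.012))[0]-[110,170])*2.8).round(1))
E
```

```text
ee_pos: [0.528, -0.2144, 0.4029]
ee_pos: [0.5293, -0.1489, 0.4031]
ee_pos: [0.5306, -0.0767, 0.4032]
ee_pos: [0.5319, -0.0047, 0.4032]
ee_pos: [0.5333, 0.0674, 0.4032]
ee_pos: [0.5351, 0.1393, 0.4031]
ee_pos: [0.5365, 0.2038, 0.403]
ee_pos: [0.5373, 0.2331, 0.4032]
ee_pos: [0.5375, 0.2375, 0.4032]
t 19.25 shift units [ 0.04  0.08 -0.02] turned-frame [ 0.04  0.08 -0.02] turn units [-0.    0.   -0.01] F [ 0.3 -0.6 -4.8] w 0.0134 g 38.0 ee [0.5375 0.2375 0.4032]
[245.8 230.4] [266.4 105.6]
[398.7 228.7] [151.2  63.2]
[324.4  84. ] [ 56.4 299.2]
[197.2  85.5] [173.4 344. ]
```

View pics/m6.png

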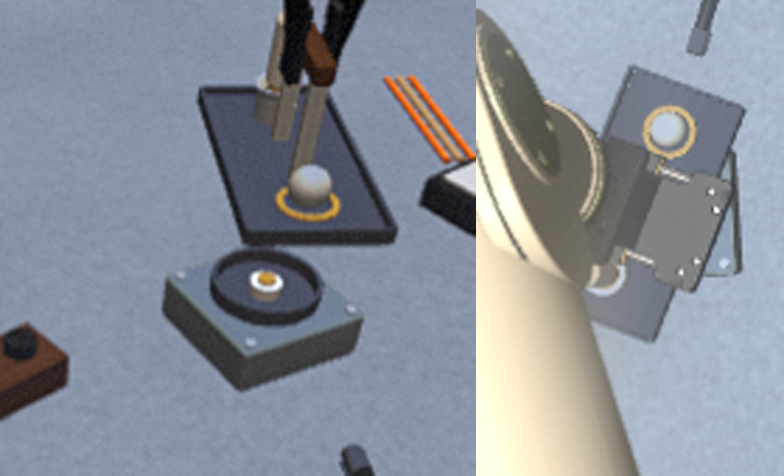

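```bash
python3 -m inch '[[0.01,0.02,0,0,0,0],[0.02,0.03,0,0,0,0],[0.02,0.03,-0.01,0,0,0],[0.01,0.02,-0.01,0,0,0],[0,0,0,0,0,0]]'
python3 -m inch '[[0,0,0,0,0,0],[0,0,0,0,0,0],[0,0,0,0,0,0],[0,0,0,0,0,0],[0,0,0,0,0,0]]'
python3 -m inch '[[0,0,0,0,0,0],[0,0,0,0,0,0],[0,0,0,0,0,0],[0,0,0,0,0,0],[0,0,0,0,0,0]]'
python3 - <<'E'
from h import *
c=snap('scene','s7');d=snap('top','t7')
a=cv2.resize(c['pixels'][60:230,290:460,::-1],None,fx=2.8,fy=2.8,interpolation=cv2.INTER_CUBIC)
b=cv2.resize(d['pixels'][170:340,110:220,::-1],None,fx=2.8,fy=2.8,interpolation=cv2.INTER_CUBIC)
cv2.imwrite('pics/m7.png',cv2.convertScaleAbs(np.hstack([a,b]),alpha=1.6))
E
```

```text
time: 19.77
ee_pos: [0.5365, 0.2428, 0.404]
eef_rot: [0.179, 0.984, 0.0, -0.0]
ft_force: [-0.3, -0.2, -4.6]
width: 0.0133
grip_force: 38.0
time: 20.18
ee_pos: [0.5366, 0.2424, 0.4039]
eef_rot: [0.179, 0.984, 0.0, -0.0]
ft_force: [-0.0, -0.2, -4.8]
width: 0.0141
grip_force: 38.0
time: 20.6
ee_pos: [0.5366, 0.2425, 0.4039]
eef_rot: [0.179, 0.984, 0.0, -0.0]
ft_force: [-0.5, -0.7, -4.0]
width: 0.0135
grip_force: 38.0
```

View pics/m7.png

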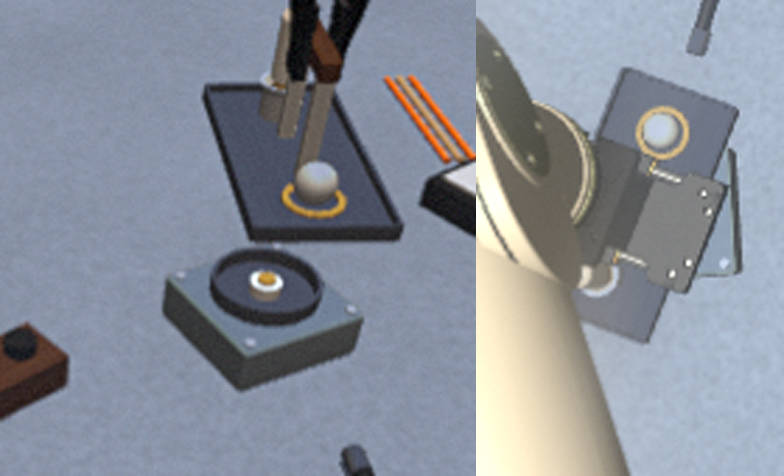

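The tray is level and still over the cue light. The ball is in its pocket at (317,185) and the lamp stands in the ring. I'm handing the job in.

```bash
python3 -c "
from h import *; print(job.close_job())"
```

```text
the job is handed in; nothing more can be done
None
```

The job is handed in at about 20.6 s: the lamp is fully down in the ring, and the tray is held level and still with its underside about 10 cm above the cue light's mouth, centred to within roughly 3 mm by my camera estimate; the ball was in its pocket in every picture I viewed, but the hand-in returned no verdict.

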